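# Right a toppled reagent bottle and close the rack's retaining bail

## Task

One reagent bottle has toppled forward in its lane of the bottle rack, with its cap sticking out over the front edge. Stand it up again in its own lane and slide it back into line with the bottle beside it, close to the bottle behind it; then swing the retaining bail over the caps to the front, down until its arms rest on their stops, so that it bars both lanes. Keep the other three bottles standing in the rack, and let go of everything.

Things in the scene. Friction and masses are not known exactly. Their poses are not given: they have to be found in the camera images.
- rack: Fixed two-lane bottle rack. Origin on the bench under its middle; x from the open front to the back, y left, z up. Lanes along x, centred on y = +32 and -32 mm, 61 mm wide inside, flanges 22 mm high. Ribbed rubber floor (friction about 1.1) at z = 52 mm from the front edge, x = -95 mm, to the back plate, x = +102. Cheeks at y = +-66, 72 mm high in front, ears to z = 158 from x = -12 to +75.
- toppled_bottle: The lying bottle: amber, black cap, 56 mm diameter, 111 mm tall, about 0.16 kg, mass centre about 50 mm from the base; cap 32 mm diameter, the last 22 mm. Origin: centre of the base; z axis base to cap. Base towards the back; the lane behind it is empty for about 70 mm, so it can be tipped up about the lower edge of its base. Within 25 degrees of upright it drops upright by itself.
- cap_end (a point): Centre of the flat outer end of the toppled bottle's cap (moves with it), on the bottle's axis, 111 mm from the base. At the start it juts about 45 mm out past the rack's front edge; the cap's underside is then about 63 mm above the bench, with free space below for a finger slanting in from the front (only the rack's front edge, 52 mm high, lies behind).
- home (a point): Point on the floor of the toppled bottle's own lane where the centre of its base belongs (rack x = +11 mm), z up: in line with the bottle beside it and 2 to 5 mm clear of the bottle behind. From 5 mm nearer the front to 4 mm farther back the bail shuts properly. A bottle tipped up where it lies may end up as much as 16 mm short of this point, too far forward for the bail; pushed below 20 mm above the floor it slides, pushed higher it tends to rock.
- behind_bottle: Amber bottle like the toppled one, standing behind it in the same lane. Origin: centre of base, z up.
- side_front_bottle: Clear bottle with blue cap, 56 mm diameter, 108 mm tall, standing at the front place of the other lane. Origin: centre of base, z up.
- side_back_bottle: Clear bottle with blue cap, 56 mm diameter, 108 mm tall, standing at the back place of the other lane. Origin: centre of base, z up.
- bail (a joint): Retaining bail: U of 8 mm rod pivoted on both ears, arms 68 mm long. Angle in rad: 0 leans to the back, 20 degrees above level; 1.22 straight up; grows as it swings over the caps to the front; 3.26 shut, arms on the stop pins, the bar 27 degrees below pivot level, 49 mm above the lane floor, its rear face at rack x = -23 mm. Stiff hinge (0.1 N m), stays where it is left.
- bail_handle (a point): Middle of the bail's handle: a black sleeve 13 mm thick and 42 mm long on the bar's extension beyond the right-hand cheek, at rack y = -105 mm, with free space round it. Parallel to rack y; moves on a circle of 68 mm radius about bail_pivot.
- bail_pivot (a point): Fixed point on the bail's hinge axis level with the handle: rack x = +34, y = -105, z = 132 mm. The axis is parallel to rack y; nothing solid is at this point.

How it is judged:
By the outcome, as a careful person would: the job done as asked, in the order asked, and still so for the second after the job is handed in, with the robot touching nothing.
It also fails if it takes over 59 s, if anything falls off the work surface, if the arm or the gripper's body presses on something with over 40 N, if the wrist force passes 120 N, or if a joint passes its speed limit or range.

## Robot

A 7-joint arm with a two-finger parallel gripper is mounted at the origin on a cart in front of the work surface, level with it; the furniture and walls round the work are solid. World frame = base frame: x ahead of the robot, y to its left, z up, the work surface at z = 0. Lengths are in mm, angles in rad, forces in N, time in s.
With the tool pointing down it reaches from about 425 to 950 mm from the base axis. Payload 16.7 kg.
Tool frame: the origin (TCP) lies midway between the tips of the shut fingers; the grasp point (between the pads) lies 19 mm behind it; z points along the fingers, y is the line along which they close (so a half turn about z gives the same grasp; the last joint's range is limited). The gripper opens to 94 mm and grips with 3 to 60 N. Pads are 16 mm wide; open, the fingers measure 119 mm over their backs; the gripper's body (75 mm by 177 mm) begins 78 mm behind the grasp point.
Start: joints at [1.163, 0.426, 0.074, 1.606, -0.034, 1.111, -0.067], TCP at [172.064, -652.662, 205.467] pointing down, gripper open.
Joint ranges: [-2.85, 2.85], [-0.5, 2.14], [-1.23, 1.37], [0.21, 2.46], [-1.02, 4.16], [0.16, 2.05], [-2.73, 2.73]. Speed limits (rad/s): [1.89, 1.89, 2.39, 2.39, 3.01, 3.01, 3.01].

## Interface

Orientations are given as a unit quaternion [x, y, z, w].
In Python, from bench import read_state, snapshot, hand_in, look_for, mark_of gives the robot as it stands.
- The arm moves only by the tool send_rows, never from a script. Its arguments are lists of equal length, an entry for each row: "fingers": the finger opening in cm, from 0 to 9.4; "xyz": the shift along the tool's x, y, z in cm, a list of three; "twist": the turn about the tool's z in rad. In form: {"fingers": [fingers, ...], "xyz": [[tx, ty, tz], ...], "twist": [twist, ...]}. A call has 1 to 12 rows; each row is the pose to reach, as a shift and turn from the pose commanded when the call began, along the tool's axes at that moment; what a row does not reach only later rows make up. A row lasts 1/10 s, in which the tool goes at most 50 mm and 8.59 degrees, less where a joint would pass 70% of its speed; a pose out of reach is approached as far as the arm can. A call with a gripper value outside its range is refused whole. The fingers move at their own pace and stop on an object; the grip force is fixed at half the most. Time passes only in rows, so rows that repeat a pose let the fingers close. It gives the time, the measured TCP pose, the force, the opening and the grip force at its end, in the units of the state.
- read_state(): the state, without advancing time (a new reading comes with each control period).
- snapshot(name): name is "side" or "top"; returns a dict with "pixels" (400x640x3 uint8, red, green, blue), "z_map" (400x640 float32, mm along the optical axis (not along the pixel's ray), 0 where there is no reading), "camera_matrix" (3x3 intrinsics, pixels), "distortion" ([k1, k2, p1, p2, k3] as OpenCV has them; the pictures are not rectified), "R" (3x3) and "t" (3): a world point X has camera coordinates R X + t. Camera axes: x right, y down, z forward; pixel columns grow to the right and rows downward; lengths in mm; the calibration is good to about 2 mm. A picture is of the moment at which its call begins.
- hand_in(): hands the job in; it is judged then, once.
Trained networks look in the newest picture that a camera, given by its name, has taken for a name from the list of things; names that differ only in an ending like _2 or _b are one class to them, and where a whole thing is asked for, a point or a joint stands for the part that bears it (a point fixed in the world has none). Each returns a list of dicts, best first, with "p" (0 to 1); they miss things now and then, are a little off and sometimes report something else, mostly with a low value. They report only what shows in the picture. A call takes as long as a camera call.
- look_for(name, camera): "uv" ([column, row] in pixels, amid what is visible of it).
- mark_of(name, camera): "uv" ([column, row] in pixels: a listed point, or the origin of a listed thing).
The state is a dict: "t": time; "joint_pos": joint angles; "joint_velocities": joint speeds; "joint_torque": joint torques, N m; "position": TCP position; "tool_rot": TCP orientation; "contact_force": force on the tool from outside, world axes, zero at the start; "torque": the same for the moment, N m; "grip_width": finger opening in mm; "grip_force": force on a finger pad.
Only numpy, scipy, OpenCV 4.12 (cv2) and the standard library are available. Lean on these libraries where they do the work, as an engineer would, in place of code of your own. Each camera call takes 0.05 s, during which the arm holds its last target. There are 200 camera calls.

## Working session

There is one attempt and no reset: what is moved stays moved. The work goes in short steps, Python scripts to look and compute and a tool call to move; the robot and the scene stay as the last step left them, time stands still between calls to the robot, and variables do not carry over. Pictures are saved under pics/ and viewed, at most 10 in all, crops included, and the job is handed in when it is done.

Besides the shell and the picture viewer there is one more tool, called after ">>>" by a JSON object that holds its "op" and its "data", one argument or row to a line. send_rows: Moves the arm, as the interface text tells. Its arguments: {"type":"object","properties":{"fingers":{"type":"array"},"xyz":{"type":"array"},"twist":{"type":"array"}},"required":["fingers","xyz","twist"]}

```bash
mkdir -p pics; ls; cat > h.py <<'E'
import numpy as np, cv2
from scipy.spatial.transform import Rotation as Ro
from bench import read_state, snapshot, hand_in, look_for, mark_of
def snap(n,f=None):
    s=snapshot(n)
    if f: cv2.imwrite('pics/'+f,s['pixels'][:,:,::-1])
    return s
def ray(s,uv):
    p=cv2.undistortPoints(np.array([[uv]],float),np.array(s['camera_matrix'],float),np.array(s['distortion'],float))[0,0]
    return np.array([p[0],p[1],1.])
def w(s,uv,r=1):
    u,v=np.round(uv).astype(int); z=s['z_map'][max(0,v-r):v+r+1,max(0,u-r):u+r+1]; z=z[z>0]
    if len(z)==0: return None
    return np.array(s['R']).T@(ray(s,uv)*np.median(z)-np.array(s['t']))
def cloud(s):
    h,wd=s['z_map'].shape; v,u=np.mgrid[:h,:wd]
    p=cv2.undistortPoints(np.stack([u,v],-1).reshape(-1,1,2).astype(float),np.array(s['camera_matrix'],float),np.array(s['distortion'],float)).reshape(h,wd,2)
    P=np.dstack([p,np.ones((h,wd))])*s['z_map'][...,None]
    return (P-np.array(s['t']))@np.array(s['R'])
def proj(s,X):
    return cv2.projectPoints(np.array(X,float).reshape(-1,1,3),cv2.Rodrigues(np.array(s['R'],float))[0],np.array(s['t'],float),np.array(s['camera_matrix'],float),np.array(s['distortion'],float))[0].reshape(-1,2)
E
python3 - <<'E'
from h import *
np.set_printoptions(precision=1,suppress=True)
S={c:snap(c,c+'0.png') for c in('side','top')}
for c in S:
    s=S[c]; print(c,'campos',-np.array(s['R']).T@np.array(s['t']))
    for n in 'rack toppled_bottle cap_end home behind_bottle side_front_bottle side_back_bottle bail bail_handle bail_pivot'.split():
        for f in(look_for,mark_of):
            try:
                for d in f(n,c)[:2]: print(n,f.__name__,np.array(d['uv']),round(d['p'],2),w(s,d['uv']))
            except Exception as e: print(n,f.__name__,e)
st=read_state();print(st['position'],st['tool_rot'],st['t'])
E
```

```text
pics
side campos [ 628.2 -916.5  566.5]
rack call [335.5 229.3] 0.73 [ 632.4 -238.8   75.1]
rack call [324.7 234.8] 0.57 [ 608.  -232.2   52.8]
toppled_bottle call [298.5 200.8] 0.71 [ 537.1 -145.6   89. ]
toppled_bottle call [338.5 232.1] 0.36 [ 639.7 -238.4   67.3]
toppled_bottle call [319.  200.4] 0.59 [ 590.8 -193.1  122.4]
cap_end call [301.2 193.6] 0.78 [ 542.6 -132.6  102.6]
cap_end call [361.2 187.7] 0.42 [ 688.5 -160.4  143.3]
cap_end call [282.7 191.7] 0.75 [ 492.  -109.    91.7]
cap_end call [318.3 203.7] 0.19 [ 589.9 -203.3  119.6]
behind_bottle call [361.4 186.9] 0.66 [ 688.8 -160.4  145.6]
behind_bottle call [356.3 215.7] 0.9 [ 677.3 -236.4  113.7]
side_front_bottle call [321.7 199.8] 0.74 [ 597.5 -202.8  130.3]
side_front_bottle call [328.1 225.8] 0.86 [ 615.1 -235.1   81.2]
side_back_bottle call [357.7 210.3] 0.62 [ 679.6 -232.3  125.6]
side_back_bottle call [351.1 230.9] 0.87 [ 667.9 -244.8   77.2]
bail call it knows: bail_handle, bail_pivot, behind_bottle, cap_end, home, rack, side_back_bottle, side_front_bottle, toppled_bottle
bail_handle call [339.  186.9] 0.86 [ 
[... 1006 characters left out ...]
77.7] 0.68 [ 643.7 -205.1  201.1]
side_front_bottle call [316.1 195.3] 0.61 [ 611.7 -200.2  157.3]
side_front_bottle call [317.6 196.1] 0.62 [ 609.8 -203.3  158.2]
side_back_bottle call [319.3 166.6] 0.75 [ 673.8 -208.7  158. ]
side_back_bottle call [315.5 171.4] 0.6 [ 663.8 -200.2  156.3]
bail call [327.4 177.8] 0.57 [ 642.9 -224.   201.7]
bail call it knows: bail_handle, bail_pivot, behind_bottle, cap_end, home, rack, side_back_bottle, side_front_bottle, toppled_bottle
bail_handle call [320.2 177.9] 0.63 [ 643.3 -209.4  199.8]
bail_handle call [351.1 183. ] 0.56 [ 630.8 -271.8  202.8]
bail_pivot call [309.6 175.5] 0.91 [ 648.6 -187.8  201.1]
[ 172.1 -652.7  205.5] [ 1.   0.1  0.  -0. ] 2.0
```

View pics/side0.png

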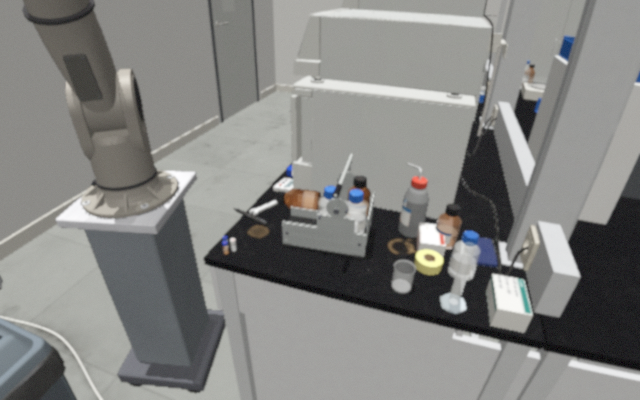

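View pics/top0.png

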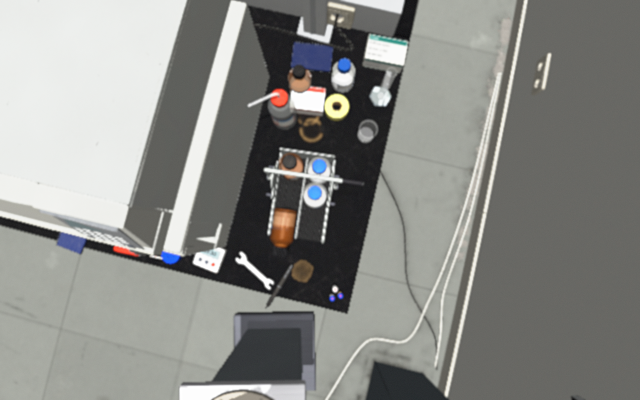

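```bash
python3 - <<'E'
from h import *
np.set_printoptions(precision=1,suppress=True)
s=snapshot('top'); im=s['pixels']; C=cloud(s); np.savez('top0.npz',C=C,im=im)
cv2.imwrite('pics/topc.png',cv2.resize(im[140:265,245:375,::-1],None,fx=4.6,fy=4.6,interpolation=cv2.INTER_CUBIC))
s2=snapshot('side'); i2=s2['pixels']; C2=cloud(s2)
cv2.imwrite('pics/sidec.png',cv2.resize(i2[140:265,225:395,::-1],None,fx=4.6,fy=4.6,interpolation=cv2.INTER_CUBIC))
hsv=cv2.cvtColor(im,cv2.COLOR_RGB2HSV)
# blue caps
m=(hsv[...,0]>100)&(hsv[...,0]<125)&(hsv[...,1]>130)&(hsv[...,2]>80)&(C[...,2]>140)&(C[...,2]<175)
n,l=cv2.connectedComponents(m.astype(np.uint8))
for i in range(1,n):
    k=l==i
    if k.sum()>15:
        P=C[k]; print('blue',k.sum(),P.mean(0),(P.min(0)+P.max(0))/2)
box=(C[...,0]>450)&(C[...,0]<800)&(C[...,1]>-330)&(C[...,1]<-50)
# bail bar
P=C[box&(C[...,2]>185)&(C[...,2]<215)]
d=np.linalg.svd(P-P.mean(0),full_matrices=False)[2][0]; print('bar',len(P),P.mean(0),d,'top z',np.percentile(P[:,2],[10,50,90]),P[P[:,1].argmin()],P[P[:,1].argmax()])
# rack outline z 68..76 flange/cheek
Q=C[box&(C[...,2]>65)&(C[...,2]<78)]
print('cheek',len(Q)); r=cv2.minAreaRect(Q[:,:2].astype(np.float32)); print(r)
# floor
F=C[box&(C[...,2]>45)&(C[...,2]<58)]; print('floor',len(F),cv2.minAreaRect(F[:,:2].astype(np.float32)))
A=C[box&(C[...,2]>40)&(C[...,2]<165)]; A=A[(A[:,0]>520)]; print('all',cv2.minAreaRect(A[:,:2].astype(np.float32)))
# lying bottle
L=C[box&(hsv[...,0]<18)&(hsv[...,1]>110)&(C[...,2]>75)&(C[...,2]<115)&(C[...,0]<640)]
d=np.linalg.svd((L-L.mean(0))[:,:2],full_matrices=False)[2]; print('lying',len(L),L.mean(0),d[0],np.percentile(L[:,2],95))
E
```

```text
blue 140 [ 675.2 -207.8  158.3] [ 675.3 -208.1  157. ]
blue 130 [ 618.3 -196.4  158.4] [ 618.9 -195.9  158.6]
bar 437 [ 645.9 -204.1  202.1] [-0.2 -1.   0. ] top z [199.5 202.2 204.5] [ 630.6 -296.5  199.1] [662.7 -94.6 200. ]
cheek 400
((635.1107177734375, -166.77157592773438), (140.46482849121094, 315.4400939941406), 82.45345306396484)
floor 1892 ((670.6097412109375, -190.27548217773438), (175.69175720214844, 343.78497314453125), 65.13033294677734)
all ((661.1199951171875, -201.69744873046875), (215.71640014648438, 314.6565246582031), 79.80876922607422)
lying 739 [ 544.  -122.3   98.7] [-1.   0.2] 105.42601091049359
```

View pics/topc.png

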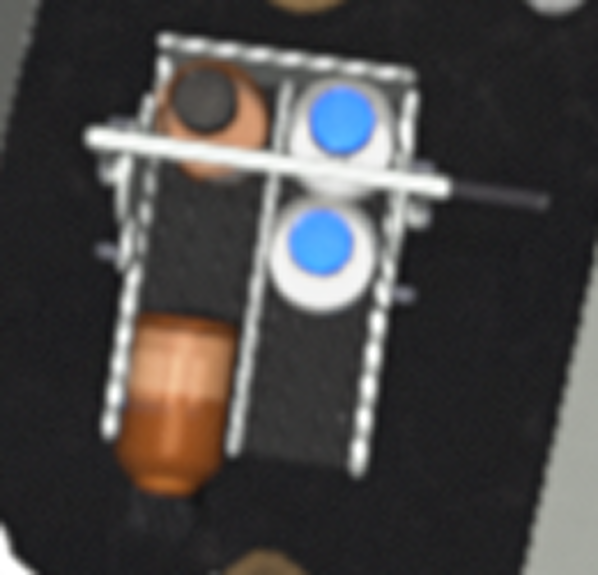

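View pics/sidec.png

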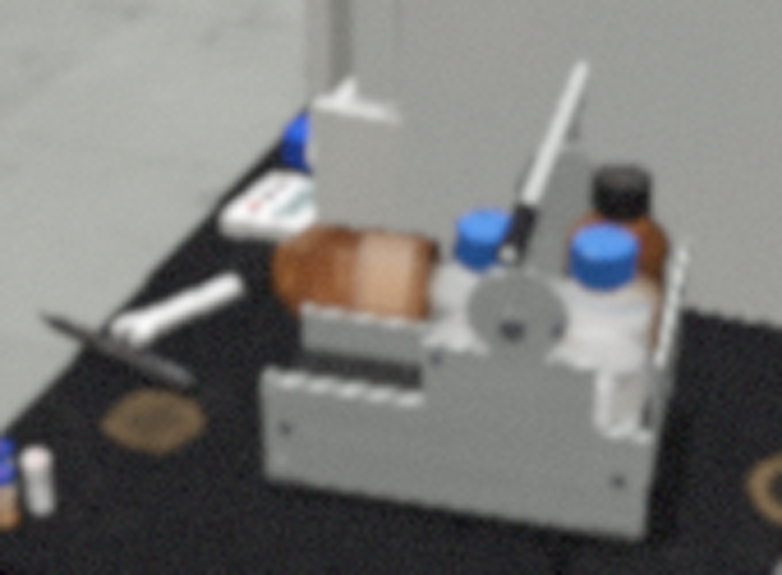

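```bash
python3 - <<'E'
from h import *
np.set_printoptions(precision=3,suppress=True)
s=snapshot('top'); C=cloud(s); C0=-s['R'].T@s['t'] if 0 else -np.array(s['R']).T@np.array(s['t'])
def at(uv,z):
    d=np.array(s['R']).T@ray(s,uv); return C0+d*(z-C0[2])/d[2]
k=lambda a,b:(245+a/4.6-.4,140+b/4.6-.4)
for nm,a,b,z in(('FL',110,434,72),('FR',358,472,72),('BL',164,42,72),('BR',412,75,72),('mid front',235,452,74),('mid back',285,82,74)): print(nm,at(k(a,b),z))
box=(C[...,0]>450)&(C[...,0]<800)&(C[...,1]>-330)&(C[...,1]<-50)
P=C[box&(C[...,2]>185)&(C[...,2]<215)]
print('bar yaw',np.polyfit(P[:,1],P[:,0],1))
hsv=cv2.cvtColor(s['pixels'],cv2.COLOR_RGB2HSV)
L=C[box&(hsv[...,0]<18)&(hsv[...,1]>110)&(C[...,2]>70)&(C[...,2]<115)&(C[...,0]<640)]
print('lying',cv2.minAreaRect(L[:,:2].astype(np.float32)),L.mean(0))
# dark cap
D=C[(C[...,2]>70)&(C[...,2]<105)&(C[...,0]>430)&(C[...,0]<540)&(C[...,1]>-160)&(C[...,1]<-60)&(s['pixels'].max(2)<70)]
print('cap',len(D),D.min(0),D.max(0),np.median(D,0))
# walls
W=C[(C[...,2]>150)&(C[...,0]>150)&(C[...,0]<800)&(C[...,1]>-90)&(C[...,1]<300)]
print('wall ymin by x',[(x,W[(W[:,0]>x)&(W[:,0]<x+50)][:,1:].min(0) if ((W[:,0]>x)&(W[:,0]<x+50)).any() else None, W[(W[:,0]>x)&(W[:,0]<x+50)][:,2].max() if ((W[:,0]>x)&(W[:,0]<x+50)).any() else None) for x in range(150,800,50)])
st=read_state();print(Ro.from_quat(st['tool_rot']).as_matrix(),st['contact_force'],st['t'])
E
```

```text
FL [530.501 -85.195  72.   ]
FR [ 507.89 -212.45   72.  ]
BL [ 734.657 -116.806   72.   ]
BR [ 713.581 -246.295   72.   ]
mid front [ 519.737 -149.577   74.   ]
mid back [ 711.259 -179.833   74.   ]
bar yaw [  0.172 681.079]
lying ((543.9581298828125, -120.23686218261719), (51.85076141357422, 90.23860931396484), 80.4172592163086) [ 544.603 -122.428   98.922]
cap 128 [ 478.593 -143.617   77.008] [522.027 -90.355  94.49 ] [ 490.686 -111.43    88.827]
wall ymin by x [(150, None, None), (200, None, None), (250, None, None), (300, None, None), (350, None, None), (400, None, None), (450, array([ 33.846, 177.576]), np.float64(300.65615660152247)), (500, array([ 18.684, 150.214]), np.float64(501.4773808175548)), (550, array([  4.878, 150.071]), np.float64(503.6650879703181)), (600, array([ -6.82 , 150.009]), np.float64(504.05141831491846)), (650, array([-20.796, 150.075]), np.float64(502.1113724390071)), (700, array([-35.13 , 150.189]), np.float64(502.25332561561834)), (750, array([-48.464, 150.105]), np.float64(502.2573649055354))]
[[ 0.967  0.255  0.   ]
 [ 0.255 -0.967  0.   ]
 [ 0.    -0.    -1.   ]] [ 0.825 -1.219 -0.207] 2.15
```

>>> {"op": "send_rows", "data": {
  "fingers": [6, 6, 6, 6, 6, 6, 6, 6, 6, 6, 6, 6],
  "xyz": [
    [0, 0, -5],
    [43.2, -44.8, -5],
    [43.2, -44.8, -5],
    [43.2, -44.8, -5],
    [43.2, -44.8, -5],
    [43.2, -44.8, -5],
    [43.2, -44.8, -5],
    [43.2, -44.8, -5],
    [43.2, -44.8, -5],
    [43.2, -44.8, -5],
    [43.2, -44.8, -5],
    [43.2, -44.8, -5]
  ],
  "twist": [0, 0.43, 0.43, 0.43, 0.43, 0.43, 0.43, 0.43, 0.43, 0.43, 0.43, 0.43]
}}

```text
t: 3.35
position: [440.1, -172.2, 255.9]
tool_rot: [0.996, -0.086, 0.0, 0.0]
contact_force: [2.1, -1.1, -0.5]
grip_width: 60.0
grip_force: 0.0
```

>>> {"op": "send_rows", "data": {
  "fingers": [6, 6, 6, 6],
  "xyz": [
    [2.4, -6.8, 0],
    [2.4, -6.8, 0],
    [2.4, -6.8, 0],
    [2.4, -6.8, 0]
  ],
  "twist": [0, 0, 0, 0]
}}

```text
t: 3.75
position: [474.7, -111.3, 255.5]
tool_rot: [0.996, -0.086, -0.0, 0.0]
contact_force: [0.2, -0.9, 0.4]
grip_width: 60.2
grip_force: 0.0
```

```bash
cat > rk.py <<'E'
from h import *
O=np.array([612.8,-165.0]);YAW=-0.172
ex=np.array([np.cos(YAW),np.sin(YAW)]);ey=np.array([-ex[1],ex[0]])
def rk(p): d=np.asarray(p)[...,:2]-O; return np.concatenate([(d@ex)[...,None],(d@ey)[...,None],np.asarray(p)[...,2:3]],-1)
def show():
    st=read_state(); M=Ro.from_quat(st['tool_rot']).as_matrix()
    print('rack',rk(np.array(st['position'])),'toolx yaw rel rack',np.arctan2(M[1,0],M[0,0])-YAW,'tz',M[:,2],'F',np.array(st['contact_force']),'tq',np.array(st['torque']),'w',st['grip_width'],'gf',st['grip_force'],'t',st['t'])
np.set_printoptions(precision=2,suppress=True)
E
python3 -c "
from rk import *
show()"
```

```text
rack [-145.28   29.28  255.46] toolx yaw rel rack 0.0004001913087506026 tz [-0. -0. -1.] F [ 0.17 -0.86  0.37] tq [ 0.    0.06 -0.01] w 60.233706656621735 gf 0.0 t 3.75
```

>>> {"op": "send_rows", "data": {
  "fingers": [6, 6, 6, 6, 6, 6, 6, 3.6, 3.1, 3.1, 3.1, 3.1],
  "xyz": [
    [0, -0.2, 5],
    [0, -0.2, 10],
    [0, -0.2, 15],
    [0, -0.2, 18],
    [0, -0.2, 18],
    [0, -0.2, 18],
    [0, -0.2, 18],
    [0, -0.2, 18],
    [0, -0.2, 18],
    [0, -0.2, 18],
    [0, -0.2, 18],
    [0, -0.2, 18]
  ],
  "twist": [0, 0, 0, 0, 0, 0, 0, 0, 0, 0, 0, 0]
}}

```text
t: 4.95
position: [475.2, -109.1, 75.7]
tool_rot: [0.996, -0.086, 0.0, 0.0]
contact_force: [0.1, -0.4, 0.1]
grip_width: 31.3
grip_force: 10.6
```

```bash
python3 -c "
from rk import *
show()
s=snap('side'); cv2.imwrite('pics/g1.png',cv2.resize(s['pixels'][120:245,235:395,::-1],None,fx=4.6,fy=4.6,interpolation=cv2.INTER_CUBIC))"
```

```text
rack [-145.1    31.49   75.66] toolx yaw rel rack -0.00017957842007376712 tz [ 0. -0. -1.] F [ 0.13 -0.44  0.09] tq [ 0.01 -0.02  0.03] w 31.288919389267214 gf 10.59199912355325 t 4.95
```

View pics/g1.png

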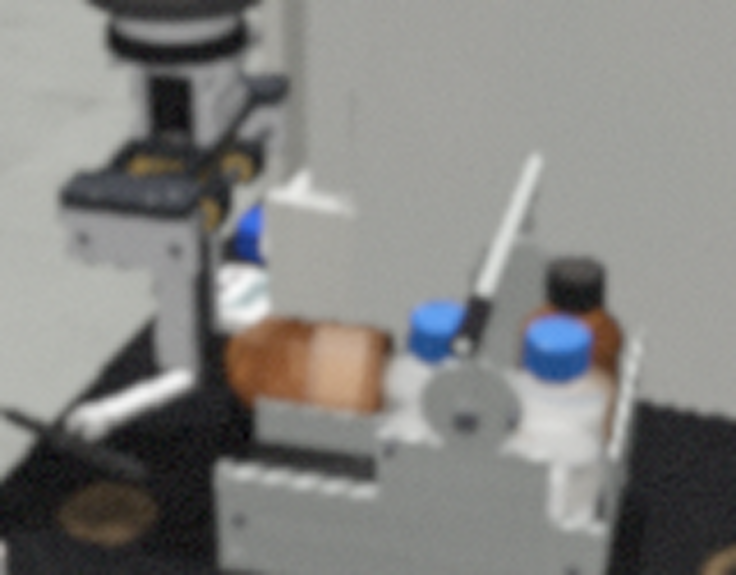

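>>> {"op": "send_rows", "data": {
  "fingers": [3.12, 3.12, 3.12, 3.12, 3.12, 3.12, 3.12],
  "xyz": [
    [0.1, 0, -0.4],
    [0.3, 0, -0.9],
    [0.4, 0, -1.4],
    [0.6, 0, -1.8],
    [0.8, 0, -2.3],
    [1.1, 0, -2.7],
    [1.1, 0, -2.7]
  ],
  "twist": [0, 0, 0, 0, 0, 0, 0]
}}

```text
t: 5.7
position: [486.5, -111.1, 103.1]
tool_rot: [0.996, -0.086, 0.0, 0.0]
contact_force: [-0.9, 0.0, -0.3]
grip_width: 31.6
grip_force: 9.2
```

```bash
python3 -c "
from rk import *
show()
s=snap('side'); cv2.imwrite('pics/g2.png',cv2.resize(s['pixels'][120:245,235:395,::-1],None,fx=4.6,fy=4.6,interpolation=cv2.INTER_CUBIC))"
```

```text
rack [-133.61   31.46  103.08] toolx yaw rel rack -0.0003347832820819463 tz [ 0. -0. -1.] F [-0.87  0.01 -0.33] tq [0.04 0.21 0.01] w 31.561155967066995 gf 9.17729822333854 t 5.7
```

View pics/g2.png

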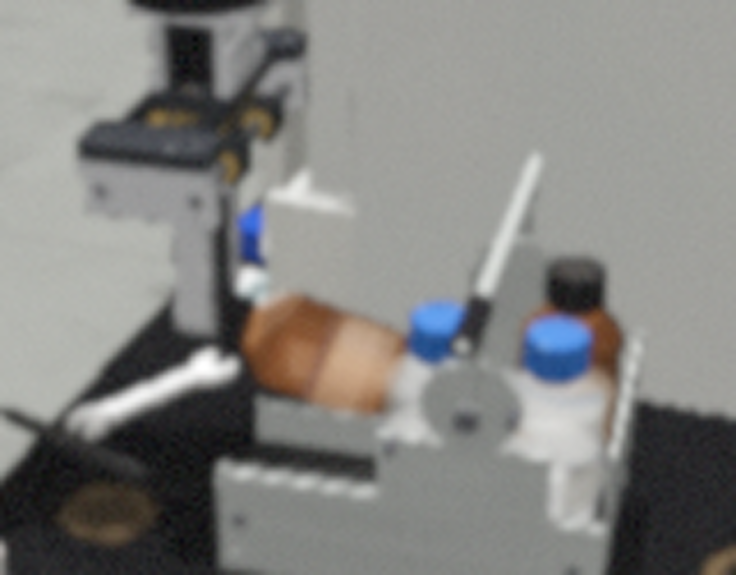

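>>> {"op": "send_rows", "data": {
  "fingers": [3.1, 3.1, 3.1, 3.1, 3.1, 3.1, 3.1, 3.1, 3.1, 3.1],
  "xyz": [
    [0.5, 0, -0.8],
    [1.1, 0, -1.6],
    [1.8, 0, -2.4],
    [2.5, 0, -3.0],
    [3.3, 0, -3.6],
    [4.1, 0, -4.2],
    [5.0, 0, -4.6],
    [5.9, 0, -5.0],
    [6.8, 0, -5.3],
    [6.8, 0, -5.3]
  ],
  "twist": [0, 0, 0, 0, 0, 0, 0, 0, 0, 0]
}}

```text
t: 6.75
position: [554.3, -122.8, 155.7]
tool_rot: [0.996, -0.086, 0.0, -0.0]
contact_force: [-0.5, -1.1, 0.7]
grip_width: 31.1
grip_force: 12.0
```

```bash
python3 -c "
from rk import *
show()
s=snap('side'); cv2.imwrite('pics/g3.png',cv2.resize(s['pixels'][120:245,235:395,::-1],None,fx=4.6,fy=4.6,interpolation=cv2.INTER_CUBIC))"
```

```text
rack [-64.89  31.58 155.7 ] toolx yaw rel rack -0.00024067701263039143 tz [ 0.  0. -1.] F [-0.53 -1.07  0.7 ] tq [-0.04  0.19 -0.03] w 31.12697701498387 gf 11.990426869961084 t 6.75
```

View pics/g3.png

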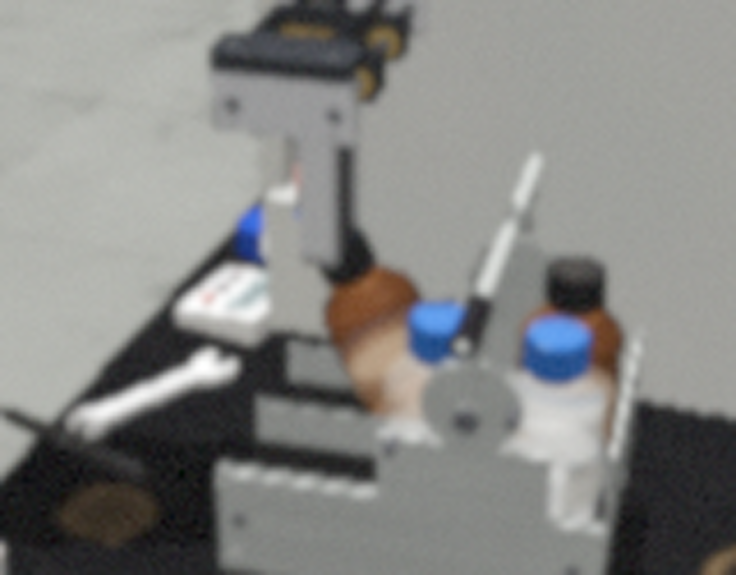

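>>> {"op": "send_rows", "data": {
  "fingers": [3.1, 3.1, 3.1, 3.1, 3.1, 3.1, 3.1, 3.5, 4.5, 5, 5, 5],
  "xyz": [
    [0.5, 0, -0.1],
    [1.0, 0, -0.2],
    [1.9, 0, -0.4],
    [2.9, 0, -0.4],
    [3.9, 0, -0.4],
    [4.9, 0, -0.3],
    [4.9, 0, -0.3],
    [4.9, 0, -0.3],
    [4.9, 0, -0.3],
    [4.9, 0, -0.3],
    [4.9, 0, -0.3],
    [4.9, 0, -0.3]
  ],
  "twist": [0, 0, 0, 0, 0, 0, 0, 0, 0, 0, 0, 0]
}}

```text
t: 8.0
position: [601.1, -131.1, 158.6]
tool_rot: [0.996, -0.086, 0.0, 0.0]
contact_force: [0.5, 0.1, 1.1]
grip_width: 50.3
grip_force: 0.0
```

```bash
python3 -c "
from rk import *
show()
for c in('top','side'):
    s=snap(c,c+'4.png')
    for n in('cap_end','toppled_bottle','behind_bottle','home','side_front_bottle'):
        for d in mark_of(n,c)[:2]: 
            X=w(s,d['uv']); print(c,n,np.array(d['uv']),round(d['p'],2),None if X is None else rk(X))
s=snap('side'); cv2.imwrite('pics/g4.png',cv2.resize(s['pixels'][120:245,235:395,::-1],None,fx=4.6,fy=4.6,interpolation=cv2.INTER_CUBIC))"
```

```text
rack [-17.28  31.4  158.62] toolx yaw rel rack -0.0002728913102585939 tz [ 0. -0. -1.] F [0.47 0.08 1.13] tq [0.   0.03 0.02] w 50.271892557800264 gf 0.0 t 8.0
top side_front_bottle [315.9 198.1] 0.44 [-12.8  -37.08 297.99]
side cap_end [355.3 215.6] 0.54 [ 73.52 -59.85 113.93]
side cap_end [337.5 171.7] 0.49 [ -9.48 161.06 103.76]
side behind_bottle [358.2 214.2] 0.52 [ 79.61 -58.94 118.16]
side behind_bottle [338.6 169.5] 0.46 [ -6.62 160.67 111.21]
side home [353.7 232.1] 0.7 [ 73.7  -65.39  72.2 ]
side side_front_bottle [329.3 228.3] 0.82 [ 17.16 -67.79  74.05]
side side_front_bottle [355.5 214.7] 0.51 [ 73.93 -61.18 117.28]
```

View pics/g4.png

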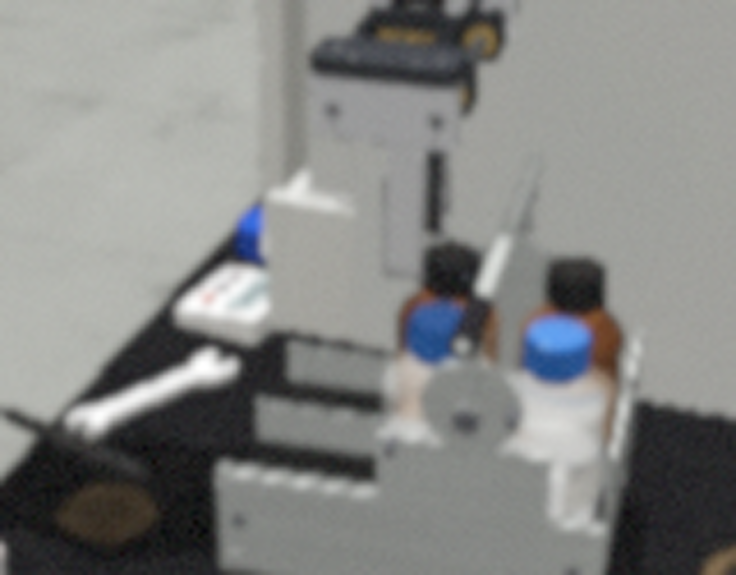

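>>> {"op": "send_rows", "data": {
  "fingers": [5, 5, 5, 5, 5, 5, 5, 5, 5],
  "xyz": [
    [0, 0, -3],
    [0, 0, -5],
    [-5, 0, -6],
    [-10, 0, -6],
    [-15, 0, -6],
    [-18, 0, -6],
    [-18, 0, -6],
    [-18, 0, -6],
    [-18, 0, -6]
  ],
  "twist": [0, 0, 0, 0, 0, 0, 0, 0, 0]
}}

```text
t: 9.55
position: [424.9, -100.3, 218.7]
tool_rot: [0.996, -0.086, 0.0, -0.0]
contact_force: [0.4, -0.4, -0.0]
grip_width: 50.2
grip_force: 0.0
```

```bash
cat > caps.py <<'E'
from rk import *
show()
s=snap('top'); im=s['pixels']; C=cloud(s); R=rk(C); hsv=cv2.cvtColor(im,cv2.COLOR_RGB2HSV)
blue=(hsv[...,0]>100)&(hsv[...,0]<125)&(hsv[...,1]>130)
dark=(im.max(2)<95)
for nm,m,z in(('blue',blue,160),('dark',dark,163)):
    k=m&(abs(R[...,2]-z)<7)&(abs(R[...,1])<62)&(R[...,0]>-60)&(R[...,0]<105)
    n,l,st,_=cv2.connectedComponentsWithStats(k.astype(np.uint8))
    for i in range(1,n):
        if st[i,4]>25: P=R[l==i]; print(nm,st[i,4],P.mean(0),np.percentile(P,2,axis=0),np.percentile(P,98,axis=0))
B=R[(R[...,2]>180)&(R[...,2]<215)&(abs(R[...,1])<130)&(abs(R[...,0]-34)<40)]
if len(B): print('bar',B.mean(0))
E
python3 caps.py
```

```text
rack [-196.2    31.57  218.72] toolx yaw rel rack -0.00018894669110164353 tz [ 0.  0. -1.] F [ 0.38 -0.43 -0.  ] tq [ 0.01 -0.04  0.03] w 50.17144303196798 gf 0.0 t 9.55
blue 140 [ 68.94 -31.48 158.4 ] [ 56.14 -44.08 155.18] [ 82.04 -18.93 161.05]
blue 130 [ 10.93 -29.98 158.46] [ -1.38 -42.24 156.14] [ 23.95 -17.53 160.93]
dark 153 [ 70.24  33.97 161.36] [ 56.63  20.91 158.55] [ 84.44  46.83 164.32]
dark 147 [  3.83  33.57 161.43] [ -9.1   20.17 158.23] [ 16.54  47.22 164.53]
bar [ 39.27 -32.36 201.98]
```

>>> {"op": "send_rows", "data": {
  "fingers": [5, 5, 5, 5, 5, 5, 5, 5, 5, 5, 5],
  "xyz": [
    [5, 0, 0],
    [10, 0, 0],
    [15, 0, 0],
    [20, 0, 0],
    [20, 0, 0],
    [20, 0, 0],
    [20, 0, 0],
    [20, 0, 3],
    [20, 0, 6],
    [20, 0, 7.3],
    [20, 0, 7.3]
  ],
  "twist": [0, 0, 0, 0, 0, 0, 0, 0, 0, 0, 0]
}}

```text
t: 10.7
position: [619.6, -134.4, 144.5]
tool_rot: [0.996, -0.086, -0.001, -0.0]
contact_force: [-0.5, 0.0, 0.9]
grip_width: 49.8
grip_force: 0.0
```

>>> {"op": "send_rows", "data": {
  "fingers": [4, 3.4, 3.0, 3.0, 3.0, 3.0],
  "xyz": [
    [0, 0, 0],
    [0, 0, 0],
    [0, 0, 0],
    [0, 0, 0],
    [0, 0, 0],
    [0, 0, 0]
  ],
  "twist": [0, 0, 0, 0, 0, 0]
}}

```text
t: 11.3
position: [621.8, -134.4, 146.8]
tool_rot: [0.996, -0.086, 0.001, 0.0]
contact_force: [0.4, 0.5, 8.3]
grip_width: 31.5
grip_force: 30.0
```

```bash
python3 -c "
from rk import *
show()"
```

```text
rack [  3.67  31.7  146.83] toolx yaw rel rack -0.00013888906495113096 tz [ 0. -0. -1.] F [0.35 0.47 8.3 ] tq [ 0.15  0.06 -0.02] w 31.466969161962595 gf 30.035086027201032 t 11.3
```

>>> {"op": "send_rows", "data": {
  "fingers": [3, 3, 3, 3, 3, 3],
  "xyz": [
    [0, 0, -0.3],
    [0, 0, -0.6],
    [0, 0, -0.6],
    [0.4, 0, -0.6],
    [0.7, 0, -0.6],
    [0.7, 0, -0.6]
  ],
  "twist": [0, 0, 0, 0, 0, 0]
}}

```text
t: 11.9
position: [628.2, -135.7, 151.3]
tool_rot: [0.996, -0.086, -0.0, -0.0]
contact_force: [-0.1, 1.1, -2.6]
grip_width: 31.3
grip_force: 30.0
```

>>> {"op": "send_rows", "data": {
  "fingers": [3, 3, 3, 3, 3, 3],
  "xyz": [
    [0, 0, 0.1],
    [0, 0, 0.2],
    [0, 0, 0.3],
    [0, 0, 0.4],
    [0, 0, 0.5],
    [0, 0, 0.5]
  ],
  "twist": [0, 0, 0, 0, 0, 0]
}}

```text
t: 12.5
position: [628.2, -135.6, 146.9]
tool_rot: [0.996, -0.086, 0.0, -0.0]
contact_force: [-0.3, -0.1, 4.1]
grip_width: 31.1
grip_force: 30.0
```

```bash
python3 -c "
from rk import *
show()"
```

```text
rack [ 10.11  31.55 146.93] toolx yaw rel rack -0.00014948671451642248 tz [ 0. -0. -1.] F [-0.26 -0.06  4.11] tq [ 0.1   0.19 -0.02] w 31.097096717316724 gf 30.013173057059248 t 12.5
```

>>> {"op": "send_rows", "data": {
  "fingers": [3.4, 4.2, 5, 5, 5, 5, 5, 5, 5, 5, 5, 5],
  "xyz": [
    [0, 0, 0],
    [0, 0, 0],
    [0, 0, 0],
    [0, 0, -3],
    [0, 0, -6],
    [0, 0, -8],
    [-5, 0, -10],
    [-10, 0, -10],
    [-15, 0, -10],
    [-18, 0, -10],
    [-18, 0, -10],
    [-18, 0, -10]
  ],
  "twist": [0, 0, 0, 0, 0, 0, 0, 0, 0, 0, 0, 0]
}}

```text
t: 13.7
position: [450.5, -105.1, 247.1]
tool_rot: [0.996, -0.086, 0.001, 0.0]
contact_force: [0.4, -1.2, 0.1]
grip_width: 50.4
grip_force: 0.0
```

```bash
python3 caps.py; python3 -c "
from rk import *
s=snap('top');C=rk(cloud(s))
m=(abs(C[...,1]+105)<25)&(C[...,2]>150)&(C[...,2]<215)&(abs(C[...,0]-34)<60)
P=C[m];print(len(P),P.mean(0),P.min(0),P.max(0))"
```

```text
rack [-170.14   31.28  247.14] toolx yaw rel rack -0.0005309674393942365 tz [ 0. -0. -1.] F [ 0.35 -1.22  0.11] tq [ 0.   -0.   -0.04] w 50.383728420503346 gf 0.0 t 13.7
blue 140 [ 68.91 -31.49 158.57] [ 56.19 -44.07 155.72] [ 81.67 -18.93 161.19]
blue 130 [ 10.8  -29.96 158.48] [ -1.33 -42.24 156.29] [ 23.84 -17.53 160.65]
dark 154 [ 69.91  33.92 161.42] [ 56.    20.78 157.89] [ 84.02  46.97 164.41]
dark 147 [  9.91  33.76 161.3 ] [ -3.43  20.61 158.26] [ 22.92  46.45 164.29]
bar [ 39.29 -32.56 202.01]
135 [  39.37 -102.84  203.27] [  33.59 -126.61  196.47] [ 46.81 -80.59 208.72]
```

```bash
python3 -c "
from rk import *
print(np.array(read_state()['joint_pos']))"
```

```text
[ 0.41  0.05 -0.33  1.99  0.02  1.1  -1.67]
```

>>> {"op": "send_rows", "data": {
  "fingers": [5, 5, 5, 5, 5, 5, 5, 5, 5, 5, 5, 5],
  "xyz": [
    [0, 5, -1],
    [0, 10, -1],
    [3, 13.6, -1],
    [8, 13.6, -1],
    [13, 13.6, -1],
    [18, 13.6, -1],
    [20.9, 13.6, -1],
    [20.9, 13.6, -1],
    [20.9, 13.6, -1],
    [20.9, 13.6, -1],
    [20.9, 13.6, -1],
    [20.9, 13.6, -1]
  ],
  "twist": [-0.13, -0.26, -0.39, -0.53, -0.67, -0.81, -0.95, -1.09, -1.23, -1.37, -1.5, -1.571]
}}

```text
t: 15.0
position: [633.9, -274.9, 255.3]
tool_rot: [0.764, 0.646, 0.0, -0.001]
contact_force: [-0.8, -0.2, -0.1]
grip_width: 50.1
grip_force: 0.0
```

>>> {"op": "send_rows", "data": {
  "fingers": [5, 5],
  "xyz": [
    [0, 0, 0],
    [0, 0, 0]
  ],
  "twist": [0, 0]
}}

```text
t: 15.2
position: [633.5, -274.8, 255.7]
tool_rot: [0.766, 0.643, 0.0, -0.0]
contact_force: [-0.5, 0.3, -1.8]
grip_width: 49.8
grip_force: 0.0
```

```bash
python3 -c "
from rk import *
show()"
```

```text
rack [  39.19 -104.66  255.71] toolx yaw rel rack 1.5681696058589605 tz [-0.  0. -1.] F [-0.49  0.32 -1.83] tq [ 0.02 -0.03  0.04] w 49.75268333428627 gf 0.0 t 15.2
```

>>> {"op": "send_rows", "data": {
  "fingers": [5, 5, 5, 5, 3, 2, 1.1, 1.1, 1.1, 1.1, 1.1],
  "xyz": [
    [0, 0, 3],
    [0, 0, 6],
    [0, 0, 6.9],
    [0, 0, 6.9],
    [0, 0, 6.9],
    [0, 0, 6.9],
    [0, 0, 6.9],
    [0, 0, 6.9],
    [0, 0, 6.9],
    [0, 0, 6.9],
    [0, 0, 6.9]
  ],
  "twist": [0, 0, 0, 0, 0, 0, 0, 0, 0, 0, 0]
}}

```text
t: 16.3
position: [633.2, -274.7, 187.8]
tool_rot: [0.765, 0.644, 0.0, 0.0]
contact_force: [-1.9, -0.1, 4.6]
grip_width: 12.1
grip_force: 30.0
```

```bash
python3 -c "
from rk import *
show()"
```

```text
rack [  38.84 -104.64  187.85] toolx yaw rel rack 1.5706727462457033 tz [ 0. -0. -1.] F [-1.86 -0.09  4.61] tq [-0.05  0.32 -0.02] w 12.100238665739704 gf 30.000933408737183 t 16.3
```

>>> {"op": "send_rows", "data": {
  "fingers": [1.1, 1.1, 1.1, 1.1, 1.1, 1.1, 1.1, 1.1],
  "xyz": [
    [0, -0.5, 0],
    [0, -1.1, 0],
    [0, -2.2, 0.2],
    [0, -3.3, 0.6],
    [0, -4.4, 1.2],
    [0, -5.3, 2.0],
    [0, -6.0, 2.9],
    [0, -6.0, 2.9]
  ],
  "twist": [0, 0, 0, 0, 0, 0, 0, 0]
}}

```text
t: 17.1
position: [572.8, -263.8, 157.5]
tool_rot: [0.765, 0.644, -0.0, -0.001]
contact_force: [-1.3, 2.2, -2.1]
grip_width: 12.3
grip_force: 30.0
```

```bash
python3 -c "
from rk import *
show()"
```

```text
rack [ -22.47 -104.18  157.55] toolx yaw rel rack 1.570858763707962 tz [-0.  0. -1.] F [-1.28  2.18 -2.15] tq [0.53 0.2  0.03] w 12.252024326763522 gf 30.00029593706131 t 17.1
```

>>> {"op": "send_rows", "data": {
  "fingers": [1.1, 1.1, 1.1, 1.1, 1.1, 1.1, 1.1],
  "xyz": [
    [0, -0.6, 1.0],
    [0, -1.0, 2.1],
    [0, -1.2, 3.3],
    [0, -1.2, 4.5],
    [0, -1.0, 5.7],
    [0, -0.7, 6.5],
    [0, -0.7, 6.5]
  ],
  "twist": [0, 0, 0, 0, 0, 0, 0]
}}

```text
t: 17.8
position: [563.5, -262.3, 90.6]
tool_rot: [0.765, 0.644, -0.002, -0.004]
contact_force: [-13.3, 4.7, -6.4]
grip_width: 12.1
grip_force: 30.0
```

```bash
python3 -c "
from rk import *
show()"
```

```text
rack [ -31.91 -104.26   90.62] toolx yaw rel rack 1.5705943879052773 tz [-0.01  0.   -1.  ] F [-13.35   4.72  -6.42] tq [1.06 2.84 0.04] w 12.129624971172166 gf 29.99708443880081 t 17.8
```

>>> {"op": "send_rows", "data": {
  "fingers": [1.1, 1.1],
  "xyz": [
    [0, -0.2, 0.1],
    [0, -0.2, 0.1]
  ],
  "twist": [0, 0]
}}

```text
t: 18.0
position: [563.3, -262.2, 91.2]
tool_rot: [0.765, 0.644, -0.001, -0.002]
contact_force: [-6.5, 3.5, -5.2]
grip_width: 12.6
grip_force: 30.0
```

```bash
python3 -c "
from rk import *
show()
s=snap('side'); cv2.imwrite('pics/b1.png',cv2.resize(s['pixels'][120:265,235:395,::-1],None,fx=4,fy=4,interpolation=cv2.INTER_CUBIC))"
```

```text
rack [ -32.16 -104.26   91.2 ] toolx yaw rel rack 1.570820785867577 tz [-0.  0. -1.] F [-6.5   3.46 -5.21] tq [ 0.84  1.53 -0.  ] w 12.609024201967076 gf 29.99782294034958 t 18.0
```

View pics/b1.png

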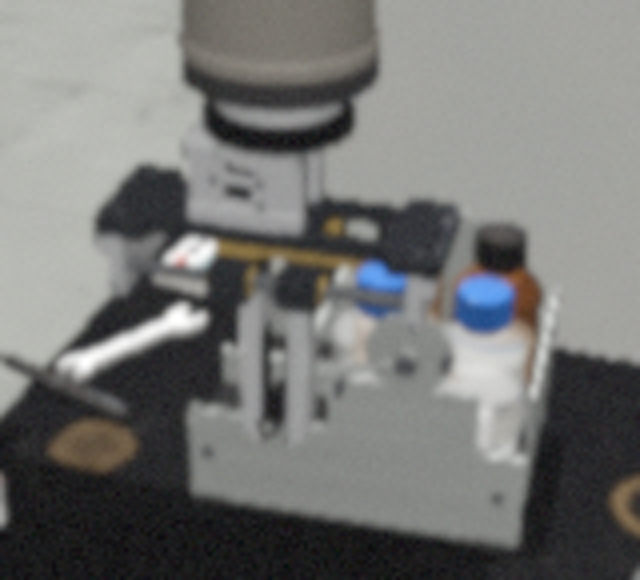

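>>> {"op": "send_rows", "data": {
  "fingers": [1.1, 1.1, 1.1, 1.1],
  "xyz": [
    [0, -0.1, 0.3],
    [0, 0, 0.6],
    [0, 0.1, 0.8],
    [0, 0.1, 0.8]
  ],
  "twist": [0, 0, 0, 0]
}}

```text
t: 18.45
position: [565.8, -262.6, 83.9]
tool_rot: [0.765, 0.644, -0.0, -0.001]
contact_force: [-3.3, 2.9, -2.1]
grip_width: 12.3
grip_force: 30.0
```

```bash
python3 -c "
from rk import *
show()"
```

```text
rack [ -29.63 -104.19   83.93] toolx yaw rel rack 1.5710383184534373 tz [-0.  0. -1.] F [-3.29  2.9  -2.06] tq [0.68 0.57 0.02] w 12.344462773297959 gf 29.998796582221985 t 18.45
```

Still moving freely; continue downward in small steps.

>>> {"op": "send_rows", "data": {
  "fingers": [1.1, 1.1, 1.1, 1.1],
  "xyz": [
    [0, 0.1, 0.2],
    [0, 0.2, 0.4],
    [0, 0.2, 0.5],
    [0, 0.2, 0.5]
  ],
  "twist": [0, 0, 0, 0]
}}

```text
t: 18.85
position: [567.5, -263.0, 79.7]
tool_rot: [0.765, 0.644, -0.0, -0.001]
contact_force: [-9.3, 5.1, 9.1]
grip_width: 11.9
grip_force: 30.0
```

```bash
python3 -c "
from rk import *
show()"
```

```text
rack [ -27.87 -104.27   79.68] toolx yaw rel rack 1.5707882661948067 tz [-0.  0. -1.] F [-9.34  5.14  9.06] tq [1.16 1.81 0.01] w 11.894812609703463 gf 30.000194907188416 t 18.85
```

>>> {"op": "send_rows", "data": {
  "fingers": [1.1, 1.1, 1.1],
  "xyz": [
    [0, 0, 0.2],
    [0, 0, 0.3],
    [0, 0, 0.3]
  ],
  "twist": [0, 0, 0]
}}

```text
t: 19.15
position: [567.7, -263.2, 78.6]
tool_rot: [0.765, 0.644, -0.001, -0.0]
contact_force: [-18.8, 7.9, 37.1]
grip_width: 12.2
grip_force: 30.0
```

>>> {"op": "send_rows", "data": {
  "fingers": [1.8, 2.5, 3, 3, 3, 3, 3, 3, 3, 3, 3, 3],
  "xyz": [
    [0, 0, 0],
    [0, 0, 0],
    [0, 0, 0],
    [0, 0, 0],
    [0, 0, -2],
    [0, 0, -4],
    [0, 0, -7],
    [0, 0, -11],
    [-3, -5, -14],
    [-7, -10, -14],
    [-10, -15, -14],
    [-12, -20, -14]
  ],
  "twist": [0, 0, 0, 0, 0, 0, 0, 0, 0, 0, 0, 0]
}}

```text
t: 20.35
position: [386.9, -337.2, 216.3]
tool_rot: [0.765, 0.644, 0.0, 0.0]
contact_force: [1.0, -0.3, -0.5]
grip_width: 30.4
grip_force: 0.0
```

```bash
python3 caps.py; python3 -c "
from rk import *
s=snap('top');C=rk(cloud(s))
for y0,r in((-105,20),(0,8),(-60,12)):
    m=(abs(C[...,1]-y0)<r)&(C[...,2]>90)&(C[...,2]<150)&(C[...,0]>-60)&(C[...,0]<0)
    P=C[m];print(y0,len(P),P.mean(0) if len(P) else '',P.max(0) if len(P) else '')
a=s['pixels'][140:265,245:375,::-1]; b=snapshot('side')['pixels'][140:265,245:375,::-1]
cv2.imwrite('pics/end.png',cv2.resize(np.hstack([a,b]),None,fx=3,fy=3,interpolation=cv2.INTER_CUBIC))"
```

```text
rack [-193.12 -208.36  216.26] toolx yaw rel rack 1.5701540819018727 tz [ 0. -0. -1.] F [ 1.02 -0.26 -0.48] tq [-0.06 -0.08  0.04] w 30.400057552931365 gf 0.0 t 20.35
blue 140 [ 68.95 -31.48 158.33] [ 56.46 -44.07 155.  ] [ 81.84 -18.9  160.45]
blue 131 [ 10.88 -30.03 158.5 ] [ -1.41 -42.24 155.98] [ 23.8  -17.61 160.98]
dark 154 [ 69.88  33.93 161.39] [ 56.3   20.67 157.61] [ 84.23  47.48 164.1 ]
dark 146 [  9.94  33.76 161.31] [ -3.69  20.73 158.04] [ 23.09  46.85 164.34]
-105 97 [ -25.54 -104.75  104.81] [-19.02 -85.03 109.25]
0 25 [-23.75  -0.44 104.3 ] [ -0.16   7.72 124.92]
-60 67 [-17.54 -61.1  106.13] [ -0.2  -48.14 126.9 ]
```

View pics/end.png

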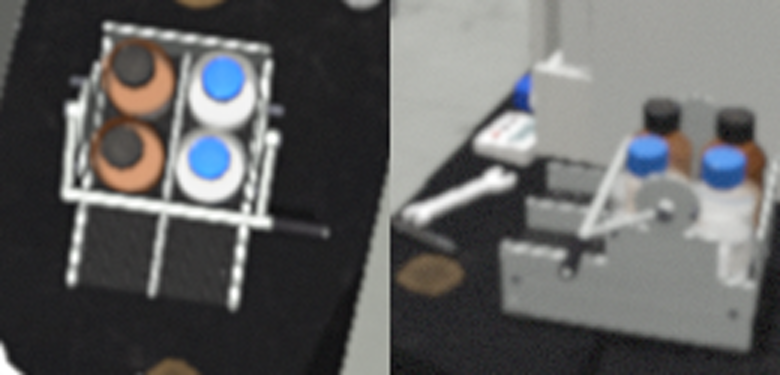

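```bash
python3 -c "
from bench import hand_in
print(hand_in())"
```

```text
the job is handed in; nothing more can be done
None
```

The toppled bottle is upright in its own lane, about 4 mm clear of the bottle behind and within about 1 mm of level with the bottle beside it. The bail is shut against its stops across both lanes, the other three bottles are still standing, and the gripper is clear of everything; I handed the job in at about 20 s, but the verdict was not shown.

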